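# Clear the panel, then draw and hold the index plunger

### The arm

A 6-joint arm with a two-finger parallel gripper is mounted at the origin on the work surface. World frame = base frame: x ahead of the robot, y to its left, z up, the work surface at z = 0. Lengths are in m, angles in degrees, forces in N, time in s.
With the tool pointing down it reaches from about 0.4 to 0.825 m from the base axis. Payload 7 kg.
Tool frame: the origin (TCP) lies on the centre line of the jaws, within the pads' length; the fingertips stand 11 mm ahead of it and the grasp point (between the pads) lies 8 mm behind it; z points along the fingers, y is the line along which they close (so a half turn about z gives the same grasp; the last joint's range is limited). The gripper opens to 88 mm and grips with 3 to 60 N. Pads are 19 mm wide; open, the fingers measure 130 mm over their backs; the gripper's body (78 mm by 193 mm) begins 47 mm behind the grasp point.
Start: joints at [-58.149, 20.546, 0.682, 0, -70.136, -16.507], TCP at [0.179, -0.651, 0.203] pointing down, gripper open.
Joint ranges: [-176.03, 176.03], [-82.01, 121.73], [-58.28, 71.71], [-173.87, 95.51], [-174.79, -0.11], [-173.66, 173.66]. Speed limits (degrees/s): [136.94, 136.94, 172.46, 180, 180, 180].

### API

Orientations are given as [roll, pitch, yaw] about the fixed x, y, z axes, in that order (R = Rz(yaw) Ry(pitch) Rx(roll)).
In Python, from plant import r, capture, camera_model, job gives the robot as it stands.
- The arm moves only by the tool drive_tool, never from a script. Its argument "increments" is a list that holds one entry, the list of rows, each a list of 5 numbers: the gripper's target within -1 to 1 (fully open at 1, half-way at 0, shut at -1), then the shift along the tool's x, y, z scaled (see below), then the turn about the tool's z scaled (see below). In form: [[[gripper, tx, ty, tz, roll], ...]]. A call has 1 to 5 rows; each row is the pose to reach, as a shift and turn from the pose commanded when the call began, along the tool's axes at that moment, turning the shorter way round; what a row does not reach only later rows make up. The controller multiplies each number of a shift by 120 mm and each number of a turn by 360 degrees. A row lasts 1/8 s, in which the tool goes at most 62.5 mm and 10.7 degrees, less where a joint would pass 70% of its speed; a pose out of reach is approached as far as the arm can. A call with a number of a shift or a turn outside -1 to 1 is refused whole. A call with a gripper value outside its range is refused whole. The fingers move at their own pace and stop on an object; "squeeze" is the grip in N (left out, the last holds). Time passes only in rows, so rows that repeat a pose let the fingers close. It gives the time, the measured TCP pose, the force, the opening and the grip force at its end, in the units of the state.
- r.get_state(): the state, without advancing time (a new reading comes with each control period).
- capture(name): name is "side" or "top" or "wrist"; returns the picture (420x560x3 uint8, red, green, blue); there is no depth.
- camera_model(name): a dict with "camera_matrix" (3x3 intrinsics, pixels), "rvec" (rotation vector, rad) and "tvec" (3), from world to camera coordinates, as OpenCV has them. Camera axes: x right, y down, z forward; pixel columns grow to the right and rows downward; lengths in m; the calibration is good to about 2 mm. The wrist camera is an equidistant fisheye: a pixel r from the principal point sees the ray r / f radians off the axis. A picture is of the moment at which its call begins: read the wrist's pose just before it. camera_model takes no time and is no camera call; for the wrist camera it gives the pose at the moment of the call.
- job.close_job(): hands the job in; it is judged then, once.
The state is a dict: "time_s": time; "joints": joint angles; "qd": joint speeds; "joint_torque": joint torques, N m; "tcp_pos": TCP position; "eef_rot": TCP orientation; "contact_force": force on the tool from outside, world axes, zero at the start; "moment": the same for the moment, N m; "gripper_width": finger opening in m; "gripper_force": force on a finger pad.
Only numpy, scipy, OpenCV 4.12 (cv2) and the standard library are available. Lean on these libraries where they do the work, as an engineer would, in place of code of your own. Each camera call takes 0.05 s, during which the arm holds its last target. There are 200 camera calls.

### The job

The panel in the turn-over stand is about to be turned, so first pick the green-banded socket off it and set it, upright and fully home, in the matching green cup of the socket rack, without dropping it, and let go of it. Only then take the red knob of the stand's index plunger, pull it straight up as far as it goes so that the pin is clear of its hole in the disc, and finish while still holding it up there in the gripper. Leave the other socket, the screwdriver and the jar where they are.

Things in the scene. Friction and masses are not known exactly. Their poses are not given: they have to be found in the camera images.
- green_socket_center (a point): centre of the loose steel socket with a green band and rim at its top: an upright cylinder 26 mm in diameter, 76 mm tall, 0.13 to 0.25 kg; the point is on its axis, 38 mm above its underside. It starts standing on the flat panel top near the middle of the panel's width; fittings near it rise at most 8 mm above the panel
- stand: fixed grey stand with a flat dark blue panel. Origin: on the table, z up, local y along the panel, x across. Base 140 x 360 mm (y -200 to +160), panel 120 x 232 mm (y -104 to +128), top 74 mm above the table. At the -y end an upright index disc with holes round its rim; above it a bracket plate (top 132 mm above the table) carries the plunger at local (0, -150 mm)
- knob_center (a point): centre of the red round knob of the index plunger, on its vertical axis; it moves up and down with the pin. Knob 28 mm in diameter, 24 mm tall, underside 12 mm below this point; under it a steel barrel (18 mm diameter, a 25 mm nut 7 mm high at its foot) goes down to the bracket plate, whose top is 33 mm below this point when the pin is seated
- plunger (a joint): lift of the sprung plunger in m: 0 = seated, pin 10 mm deep in its hole in the disc; 0.015 = fully up against its stop, pin 5 mm clear of the disc. A spring pulls it down with about 6 N when seated, rising to about 11 N fully up; let go, it snaps back. It does not lock up
- rail: fixed black rail of the socket rack, 210 x 50 x 8 mm, long along its local x; origin at the centre of its underside, on the table. Carries three cups in a row along local x, 62 mm apart, in an order that changes: square blocks 46 x 46 mm, tops 30 mm above the table, turned as the rail is
- cup_green_floor (a point): centre of the pocket floor of the green cup, the green socket's place. Round pocket 30 mm in diameter, 16 mm deep, open upward; its floor is 14 mm above the table. A socket home in it has its centre 38 mm above this point. The next cups are 62 mm away along the rail; the yellow socket may stand in one beside it
- cup_red_floor (a point): the same point of the red cup, which is empty and stays empty
- cup_yellow_floor (a point): the same point of the yellow cup, which holds the yellow socket
- yellow_socket_center (a point): centre of another loose socket of the same shape and size with a yellow band, standing in the yellow cup; stays there
- screwdriver: loose screwdriver with an orange handle, about 190 mm long, lying on the mat beyond the work; bystander
- jar: loose closed amber jar, 48 mm in diameter, 60 mm tall, standing on the mat beyond the gap between rack and stand; origin at the centre of its underside; bystander
Mind the look-alikes: they are no part of the job. Leave any pink look-alike of the part that bears green_socket_center alone.

How it is judged:
By the outcome, as a careful person would: the job done as asked, in the order asked, and still so for the second after the job is handed in, while the arm keeps its last pose, push and grip.
It also fails if it takes over 48 s, if anything falls off the work surface, if the arm or the gripper's body presses on something with over 40 N, if the wrist force passes 120 N, or if a joint passes its speed limit or range.

## Working session

There is one attempt and no reset: what is moved stays moved. The work goes in short steps, Python scripts to look and compute and a tool call to move; the robot and the scene stay as the last step left them, time stands still between calls to the robot, and variables do not carry over. Pictures are saved under pics/ and viewed, at most 10 in all, crops included, and the job is handed in when it is done.

Besides the shell and the picture viewer there is one more tool, called after ">>>" as a command line: name --argument value ..., lists and objects as JSON in quotes. drive_tool: Moves the arm, as the interface text tells. Its arguments: {"type":"object","properties":{"increments":{"type":"array"},"squeeze":{"type":"number"}},"required":["increments"]}

```bash
mkdir -p pics && python3 - <<'E'
from plant import r,capture,camera_model
import cv2,numpy as np
s=r.get_state();print({k:np.round(v,3).tolist() for k,v in s.items()})
for n in("side","top"):
    m=camera_model(n);print(n,{k:np.round(v,4).tolist() for k,v in m.items()})
    cv2.imwrite(f"pics/{n}0.png",capture(n)[:,:,::-1])
m=camera_model("wrist");print({k:np.round(v,4).tolist() for k,v in m.items()})
E
```

```text
{'time_s': 0.0, 'joints': [-58.149, 20.589, 0.634, -0.02, -70.137, -16.507], 'qd': [0.107, 0.006, -0.043, 0.061, -0.065, 0.062], 'joint_torque': [-0.002, -58.273, 29.304, 6.997, 0.007, -0.0], 'tcp_pos': [0.178, -0.65, 0.202], 'eef_rot': [179.906, -0.008, -164.663], 'contact_force': [0.023, -0.228, -0.243], 'moment': [0.019, -0.035, -0.013], 'gripper_force': 0.0, 'gripper_width': 0.088}
side {'camera_matrix': [[403.4521, 0.0, 276.3077], [0.0, 403.4521, 219.2071], [0.0, 0.0, 1.0]], 'rvec': [2.038, -0.8406, 0.4393], 'tvec': [-0.4381, 0.3475, 0.5039]}
top {'camera_matrix': [[450.5235, 0.0, 270.7244], [0.0, 450.5235, 219.5814], [0.0, 0.0, 1.0]], 'rvec': [2.1168, -2.1633, 0.1696], 'tvec': [-0.0021, 0.626, 0.8517]}
{'camera_matrix': [[325.1923, 0.0, 275.9982], [0.0, 325.1923, 210.6698], [0.0, 0.0, 1.0]], 'rvec': [-1.7994, -2.3631, -0.3087], 'tvec': [0.6747, -0.0317, 0.3901]}
```

View pics/side0.png

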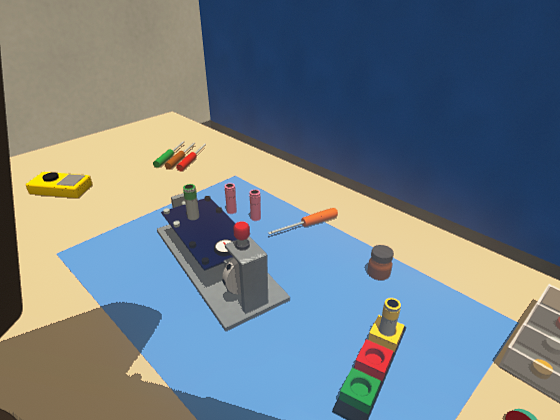

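View pics/top0.png

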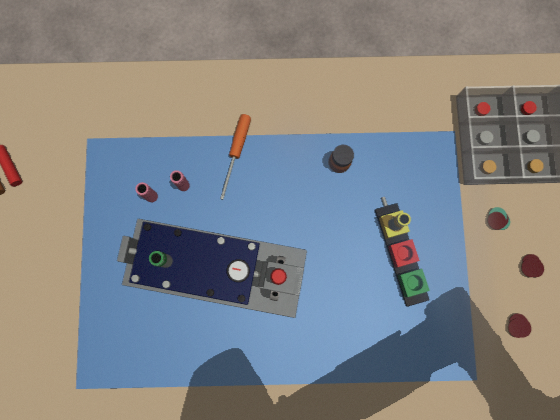

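The side view shows the green socket at (190,200), the red knob at (242,230) and the green cup at (362,385). In the top view they're at (157,259), (278,276) and (414,284), and the pink sockets are beyond the panel. Next I'll turn these into positions.

```bash
cat > h.py <<'E'
import cv2,numpy as np
from plant import r,capture,camera_model
def rays(n,px,m=None):
    m=m or camera_model(n);K=np.array(m["camera_matrix"]);R=cv2.Rodrigues(np.array(m["rvec"],float))[0];t=np.array(m["tvec"],float).ravel()
    p=(np.atleast_2d(px).astype(float)-K[:2,2])/K[0,0]
    if n=="wrist":
        a=np.linalg.norm(p,axis=1,keepdims=True);d=np.c_[p/np.maximum(a,1e-9)*np.sin(a),np.cos(a)]
    else: d=np.c_[p,np.ones(len(p))]
    return -R.T@t,d@R
def plane(n,px,z,m=None):
    c,d=rays(n,px,m);return c+d*((z-c[2])/d[:,2:])
def blobs(im,lo,hi,amin=15):
    h=cv2.cvtColor(im,cv2.COLOR_RGB2HSV)
    mk=cv2.inRange(h,np.array(lo),np.array(hi))
    k,l,st,ce=cv2.connectedComponentsWithStats(mk)
    return [(st[i].tolist(),ce[i].round(1).tolist(),l==i) for i in range(1,k) if st[i,4]>=amin]
E
python3 - <<'E'
from h import *
t=cv2.imread("pics/top0.png")[:,:,::-1].copy();s=cv2.imread("pics/side0.png")[:,:,::-1].copy()
for n,im in(("top",t),("side",s)):
    for c,lo,hi in(("green",(50,90,30),(80,255,255)),("red",(0,190,90),(5,255,255)),("red2",(175,190,90),(180,255,255)),("yel",(22,150,90),(32,255,255)),("navy",(112,120,15),(130,255,80))):
        for b in blobs(im,lo,hi,25):print(n,c,b[0],b[1],cv2.minAreaRect(np.argwhere(b[2])[:,::-1].astype(np.float32)) if b[0][4]>200 else "")
for nm,px,z in(("sock",(157,259),.15),("knob",(278.5,276),.177),("cupG",(414.5,284),.03),("cupR",(404,254),.03)):print(nm,plane("top",px,z).round(4))
big=np.vstack([cv2.resize(t[225:325,110:310],(800,400),interpolation=cv2.INTER_CUBIC),np.hstack([cv2.resize(t[195:315,360:450],(150,200)),cv2.resize(s[170:260,150:280],(289,200)),cv2.resize(s[330:415,330:415],(200,200)),np.zeros((200,161,3),np.uint8)])])
cv2.imwrite("pics/crop.png",big[:,:,::-1])
E
```

```text
top green [492, 208, 14, 9, 45] [499.5, 210.6] 
top green [149, 251, 18, 16, 142] [157.6, 258.3] 
top green [398, 269, 31, 28, 547] [412.7, 282.8] ((412.8999938964844, 282.70001220703125), (24.033308029174805, 25.298219680786133), 71.56504821777344)
top red [0, 160, 13, 7, 32] [5.4, 163.2] 
top red [4, 168, 14, 15, 48] [9.8, 175.5] 
top navy [131, 223, 119, 77, 4817] [183.2, 259.7] ((190.3752899169922, 261.90484619140625), (112.22047424316406, 61.79376983642578), 10.784297943115234)
top navy [223, 289, 15, 13, 70] [229.3, 295.2] 
side green [153, 149, 21, 18, 162] [162.8, 157.8] 
side green [183, 184, 12, 6, 38] [188.8, 186.8] 
side green [184, 192, 12, 8, 77] [189.5, 195.4] 
side green [339, 367, 42, 47, 1148] [359.4, 390.1] ((359.8000183105469, 389.9000244140625), (35.329872131347656, 34.882659912109375), 26.56505012512207)
side green [514, 409, 23, 11, 70] [527.3, 413.9] 
side red [177, 152, 19, 19, 119] [186.4, 159.9] 
side red [235, 222, 13, 6, 53] [240.8, 224.4] 
side red2 [356, 340, 37, 32, 427] [376.0, 357.7] ((374.37628173828125, 355.2783508300781), (30.561920166015625, 22.540685653686523), 23.96249008178711)
side red2 [506, 411, 24, 9, 155] [516.1, 415.8] 
side yel [26, 172, 66, 26, 1018] [57.5, 186.1] ((58.481239318847656, 184.2157440185547), (64.92889404296875, 23.64988136291504), 4.969740390777588)
side yel [385, 298, 15, 11, 65] [392.2, 303.7] 
side yel [370, 323, 34, 21, 260] [388.3, 332.9] ((386.6834411621094, 328.8402404785156), (29.208948135375977, 20.614883422851562), 22.380136489868164)
side navy [213, 238, 20, 13, 29] [220.0, 241.3] 
sock [[0.5444 0.1849 0.15  ]]
knob [[ 0.5094 -0.0264  0.177 ]]
cupG [[ 0.4924 -0.3001  0.03  ]]
cupR [[ 0.5527 -0.2832  0.03  ]]
```

View pics/crop.png

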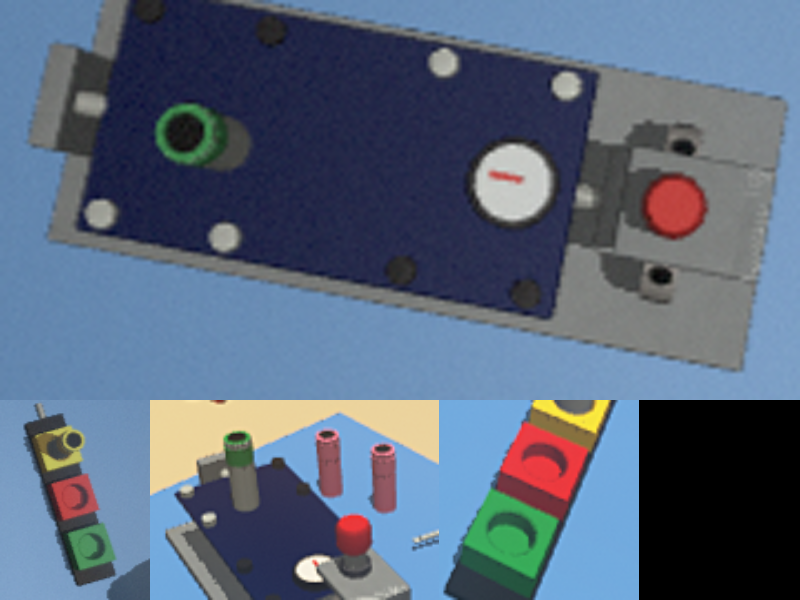

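```bash
cat >> h.py <<'E'
def go(tx,ty,tz,yaw,s=None):
    s=s or r.get_state();p=np.array(s["tcp_pos"]);a=np.radians(s["eef_rot"][2])
    d=np.array([tx,ty,tz])-p;c,q=np.cos(a),np.sin(a)
    th=-((yaw-s["eef_rot"][2]+180)%360-180)
    print("pos",p.round(4),"rot",np.round(s["eef_rot"],2),"units",np.round([(d@[c,q,0])/.12,(d@[q,-c,0])/.12,-d[2]/.12,th/360],4))
def tri(a,b):
    c1,d1=rays("top",a);c2,d2=rays("side",b);A=np.c_[d1[0],-d2[0]]
    k=np.linalg.lstsq(A,c2-c1,rcond=None)[0];return (c1+d1[0]*k[0]+c2+d2[0]*k[1])/2
E
python3 - <<'E'
from h import *
p=plane("top",[(259.25,243),(248,304.5),(110+520/4,225),(110+128/4,223)],.074);print(p.round(4))
v=p[0]-p[1];print("x-axis ang",np.degrees(np.arctan2(v[1],v[0])),np.linalg.norm(v))
print("G",tri((414.6,283),(356.5,388)),"S",tri((157,258.5),(189,187)),"K",tri((278.7,276),(241.5,229)))
print("rail",plane("top",[(412.9,282.7)],.03))
m=camera_model("wrist");c,d=rays("wrist",[(276,210.67)],m);print("cam",c,d)
go(.49,-.30,.2,-190)
E
```

```text
[[0.5767 0.0074 0.074 ]
 [0.4606 0.0307 0.074 ]
 [0.6126 0.0442 0.074 ]
 [0.6206 0.2344 0.074 ]]
x-axis ang -11.346057487344197 0.11842025379781429
G [ 0.4921042  -0.29963837  0.02481849] S [0.54480879 0.18544117 0.14949816] K [ 0.50899878 -0.02630968  0.1673717 ]
rail [[ 0.4950164  -0.29706889  0.03      ]]
cam [ 0.11301319 -0.6693066   0.38428307] [[ 0.24631007  0.06939803 -0.9667033 ]]
pos [ 0.1785 -0.6505  0.2017] rot [ 1.7991e+02 -1.0000e-02 -1.6466e+02] units [-3.2763  2.1301  0.0143  0.0704]
```

>>> drive_tool --increments '[[[1,-0.5,0.325,0,0],[1,-1,0.65,0,0],[1,-1,0.65,0,0]]]'

```text
time_s: 0.48
tcp_pos: [0.2753, -0.5416, 0.2025]
eef_rot: [180.0, 0.0, -164.5]
contact_force: [-1.0, -0.4, 0.3]
gripper_width: 0.0877
gripper_force: 0.0
```

>>> drive_tool --increments '[[[1,-0.5,0.325,0,0],[1,-1,0.65,0,0],[1,-1,0.65,0,0]]]'

```text
time_s: 0.85
tcp_pos: [0.3704, -0.435, 0.2025]
eef_rot: [180.0, 0.0, -164.5]
contact_force: [0.1, 0.1, -0.4]
gripper_width: 0.088
gripper_force: 0.0
```

>>> drive_tool --increments '[[[1,-0.5,0.325,0,0],[1,-1,0.65,0,0],[1,-1,0.65,0,0]]]'

```text
time_s: 1.23
tcp_pos: [0.4654, -0.3284, 0.2024]
eef_rot: [180.0, -0.0, -164.5]
contact_force: [0.2, -0.1, -0.4]
gripper_width: 0.0876
gripper_force: 0.0
```

>>> drive_tool --increments '[[[1,-0.28,0.18,0,0.03],[1,-0.28,0.18,0,0.06],[1,-0.28,0.18,0,0.074],[1,-0.28,0.18,0,0.074]]]'

```text
time_s: 1.72
tcp_pos: [0.4901, -0.301, 0.2023]
eef_rot: [-180.0, -0.0, 168.7]
contact_force: [0.3, 0.5, 0.1]
gripper_width: 0.0878
gripper_force: 0.0
```

```bash
python3 - <<'E'
from h import *
m=camera_model("wrist");im=capture("wrist");cv2.imwrite("pics/w1.png",im[:,:,::-1])
import pickle;pickle.dump(m,open("w1.pkl","wb"))
for b in blobs(im,(50,90,30),(80,255,255),60):print(b[0],b[1],plane("wrist",[b[1]],.03,m))
print(r.get_state()["time_s"]);go(.545,.185,.2,168.7)
E
```

```text
[251, 164, 55, 56, 1822] [277.7, 191.4] [[ 0.494132   -0.30003008  0.03      ]]
1.775
pos [ 0.4901 -0.301   0.2024] rot [-1.8000e+02 -3.0000e-02  1.6877e+02] units [3.3970e-01 4.0613e+00 1.9600e-02 2.0000e-04]
```

View pics/w1.png

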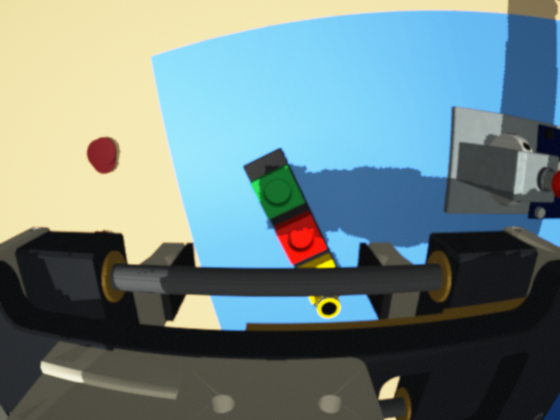

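The wrist view shows the green cup pocket near (277,190), the red one at (302,238), and the stand at right with the knob at (557,182). Moving on to the socket.

>>> drive_tool --increments '[[[1,0,0.4,-0.25,0],[1,0.1,0.9,-0.25,0],[1,0.1,1,-0.25,0]]]'

```text
time_s: 2.15
tcp_pos: [0.5022, -0.1783, 0.2332]
eef_rot: [180.0, 0.1, 168.9]
contact_force: [0.1, -1.1, -0.4]
gripper_width: 0.0877
gripper_force: 0.0
```

>>> drive_tool --increments '[[[1,0,0.5,0,0],[1,0.1,1,0,0],[1,0.1,1,0,0]]]'

```text
time_s: 2.52
tcp_pos: [0.5142, -0.0577, 0.2325]
eef_rot: [180.0, 0.0, 169.0]
contact_force: [0.8, -0.5, 0.1]
gripper_width: 0.0876
gripper_force: 0.0
```

>>> drive_tool --increments '[[[1,0,0.5,0,0],[1,0.1,1,0,0],[1,0.1,1,0,0]]]'

```text
time_s: 2.9
tcp_pos: [0.5262, 0.0618, 0.2322]
eef_rot: [-180.0, -0.0, 169.0]
contact_force: [-0.2, -0.0, 0.1]
gripper_width: 0.0876
gripper_force: 0.0
```

>>> drive_tool --increments '[[[1,0,0.5,0,0],[1,0.04,1,0,0],[1,0.04,1,0,0],[1,0.04,1,0,0]]]'

```text
time_s: 3.4
tcp_pos: [0.5447, 0.177, 0.2321]
eef_rot: [-179.9, -0.0, 168.7]
contact_force: [0.8, -0.6, -0.3]
gripper_width: 0.0873
gripper_force: 0.0
```

```bash
python3 - <<'E'
from h import *
import pickle
m=camera_model("wrist");im=capture("wrist");cv2.imwrite("pics/w2.png",im[:,:,::-1])
for b in blobs(im,(45,90,30),(85,255,255),40):print(b[0],b[1],plane("wrist",[b[1]],.15,m),cv2.minEnclosingCircle(np.argwhere(b[2])[:,::-1].astype(np.float32)))
m1=pickle.load(open("w1.pkl","rb"));w=cv2.imread("pics/w1.png")
g=cv2.resize(w[140:250,230:350],None,fx=5,fy=5,interpolation=cv2.INTER_CUBIC)
c=cv2.HoughCircles(cv2.GaussianBlur(g[:,:,1],(9,9),2),cv2.HOUGH_GRADIENT,1,80,param1=60,param2=15,minRadius=55,maxRadius=90)
if c is not None:
    for x,y,rr in c[0][:6]:print("pocket",x/5+230,y/5+140,rr/5,plane("wrist",[(x/5+230-.4,y/5+140-.4)],.03,m1))
cv2.imwrite("pics/c2.png",np.hstack([g[:,:440],cv2.resize(im[100:320:,180:380],(360,550))[:,:,::-1][:550]]))
print(r.get_state()["time_s"]);go(.545,.185,.117,168.7)
E
```

```text
[272, 188, 32, 35, 651] [287.7, 204.0] [[0.5430366  0.18714062 0.15      ]] ((288.01800537109375, 204.8671112060547), 17.59783363342285)
[0, 197, 13, 34, 264] [4.1, 214.9] [[ 0.49249611 -0.12358952  0.15      ]] ((1.0, 213.5), 16.53037452697754)
[531, 217, 19, 25, 267] [539.7, 228.4] [[0.62380552 0.46056508 0.15      ]] ((542.0, 229.0), 13.89254379272461)
3.45
pos [0.5447 0.1767 0.2323] rot [-1.7996e+02 -2.0000e-02  1.6866e+02] units [ 1.120e-02  6.800e-02  9.611e-01 -1.000e-04]
```

View pics/c2.png

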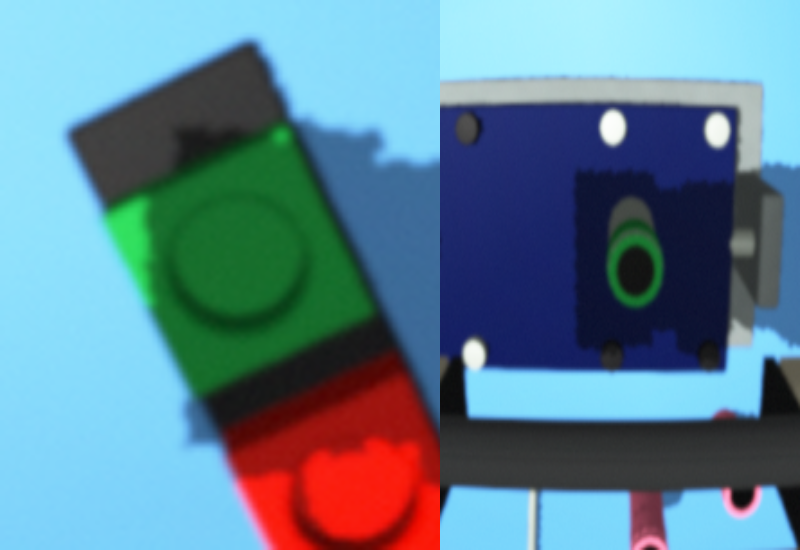

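The crop shows the pocket rim centred near (277.8,192) in the w1 picture and the socket rim near (288.3,207) in w2, both agreeing with the top view. Descending to grip.

>>> drive_tool --increments '[[[1,0.016,0.076,0.2,0],[1,0.016,0.076,0.5,0],[1,0.016,0.076,0.75,0],[1,0.016,0.076,0.96,0],[1,0.016,0.076,0.96,0]]]' --squeeze 25

```text
time_s: 4.08
tcp_pos: [0.5435, 0.1854, 0.116]
eef_rot: [-179.9, -0.1, 168.6]
contact_force: [0.1, 0.2, 0.7]
gripper_width: 0.0877
gripper_force: 0.0
```

>>> drive_tool --increments '[[[-0.3,0,0,0,0],[-0.6,0,0,0,0],[-1,0,0,0,0],[-1,0,0,0,0],[-1,0,0,0,0]]]' --squeeze 25

```text
time_s: 4.7
tcp_pos: [0.5444, 0.1878, 0.1175]
eef_rot: [180.0, 0.0, 168.7]
contact_force: [-0.4, 0.6, -0.4]
gripper_width: 0.0436
gripper_force: 0.0
```

>>> drive_tool --increments '[[[-1,0,0,0,0],[-1,0,0,0,0]]]'

```text
time_s: 4.95
tcp_pos: [0.5444, 0.1877, 0.1173]
eef_rot: [-180.0, -0.0, 168.7]
contact_force: [-0.0, 0.4, 0.5]
gripper_width: 0.0238
gripper_force: 25.1
```

>>> drive_tool --increments '[[[-1,0,0,-0.1,0],[-1,0,0,-0.3,0],[-1,0,0,-0.6,0],[-1,0,0,-1,0],[-1,0,0,-1,0]]]'

```text
time_s: 5.58
tcp_pos: [0.5465, 0.1887, 0.2425]
eef_rot: [179.7, 0.4, 168.7]
contact_force: [-0.9, 0.0, -1.6]
gripper_width: 0.024
gripper_force: 25.0
```

```bash
python3 - <<'E'
from h import *
im=capture("wrist");m=camera_model("wrist");s=r.get_state()
a,b=capture("side"),capture("top")
for q in blobs(im,(45,90,30),(85,255,255),40):print(q[0],q[1],plane("wrist",[q[1]],s["tcp_pos"][2]+.033,m))
cv2.imwrite("pics/g1.png",np.hstack([cv2.resize(a[100:240,110:250],(390,390)),cv2.resize(im[130:330,200:400],(400,390))])[:,:,::-1])
go(.4935,-.300,.2,168.7,s)
E
```

```text
[0, 195, 11, 33, 201] [3.3, 213.3] [[0.48540799 0.02464043 0.27282411]]
[521, 214, 18, 23, 233] [529.4, 224.1] [[0.55596189 0.34442542 0.27282411]]
[252, 229, 49, 28, 559] [275.8, 239.6] [[0.53158001 0.19060107 0.27282411]]
[251, 246, 51, 23, 554] [276.0, 256.1] [[0.54019417 0.18899506 0.27282411]]
pos [0.5452 0.1883 0.2398] rot [1.7982e+02 1.6000e-01 1.6870e+02] units [-0.3745 -4.0745  0.3319  0.    ]
```

View pics/g1.png

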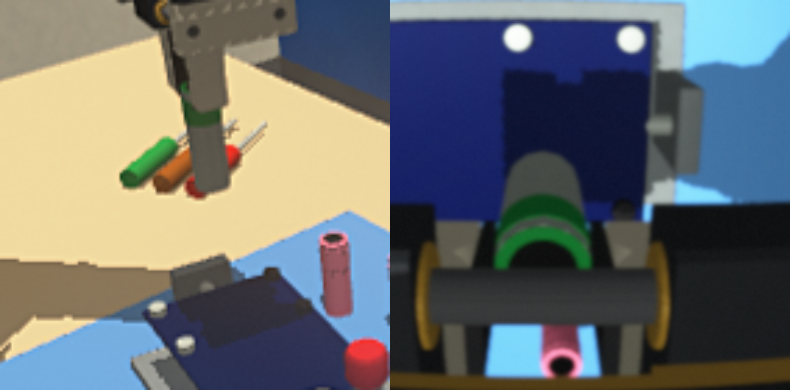

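The socket is held upright between the pads, well clear of the panel. Carrying it over the rack.

>>> drive_tool --increments '[[[-1,0,-0.3,-0.1,0],[-1,-0.05,-0.65,-0.1,0],[-1,-0.09,-1,-0.1,0],[-1,-0.09,-1,-0.1,0]]]'

```text
time_s: 6.22
tcp_pos: [0.5304, 0.0655, 0.2483]
eef_rot: [-179.9, -0.1, 168.6]
contact_force: [1.0, -0.0, -1.8]
gripper_width: 0.0236
gripper_force: 25.0
```

>>> drive_tool --increments '[[[-1,0,-0.3,0,0],[-1,-0.05,-0.65,0,0],[-1,-0.09,-1,0,0],[-1,-0.09,-1,0,0]]]'

```text
time_s: 6.72
tcp_pos: [0.5178, -0.0536, 0.2483]
eef_rot: [-179.9, -0.1, 168.6]
contact_force: [-0.0, -0.1, -1.8]
gripper_width: 0.0238
gripper_force: 25.0
```

>>> drive_tool --increments '[[[-1,0,-0.3,0,0],[-1,-0.05,-0.65,0,0],[-1,-0.09,-1,0,0],[-1,-0.09,-1,0,0]]]'

```text
time_s: 7.22
tcp_pos: [0.5053, -0.1728, 0.2483]
eef_rot: [-180.0, -0.1, 168.6]
contact_force: [-0.5, -0.4, -1.7]
gripper_width: 0.0241
gripper_force: 25.0
```

>>> drive_tool --increments '[[[-1,0,-0.3,0,0],[-1,-0.05,-0.65,0,0],[-1,-0.1,-1,0,0],[-1,-0.1,-1.0,0,0]]]'

```text
time_s: 7.72
tcp_pos: [0.494, -0.2925, 0.2481]
eef_rot: [180.0, -0.1, 168.6]
contact_force: [-0.8, 1.6, -2.6]
gripper_width: 0.0238
gripper_force: 25.0
```

>>> drive_tool --increments '[[[-1,0,-0.06,0.3,0],[-1,0,-0.06,0.7,0],[-1,0,-0.06,0.9,0],[-1,0,-0.06,0.9,0]]]'

```text
time_s: 8.22
tcp_pos: [0.4916, -0.2969, 0.1391]
eef_rot: [180.0, -0.3, 168.8]
contact_force: [-0.6, 0.0, -0.5]
gripper_width: 0.0239
gripper_force: 25.0
```

```bash
python3 - <<'E'
from h import *
s=r.get_state();im=capture("wrist");a=capture("side");b=capture("top")
cv2.imwrite("pics/g2.png",np.hstack([cv2.resize(a[280:420,300:440],(400,400),interpolation=cv2.INTER_CUBIC),cv2.resize(im[150:290,210:350],(400,400),interpolation=cv2.INTER_CUBIC)])[:,:,::-1])
print(s["time_s"],s["gripper_width"]);go(.4935,-.300,.08,168.7,s)
E
```

```text
8.225 0.023893146856196052
pos [ 0.4916 -0.2969  0.1391] rot [179.97  -0.27 168.76] units [-2.060e-02 -2.240e-02  4.928e-01  2.000e-04]
```

View pics/g2.png

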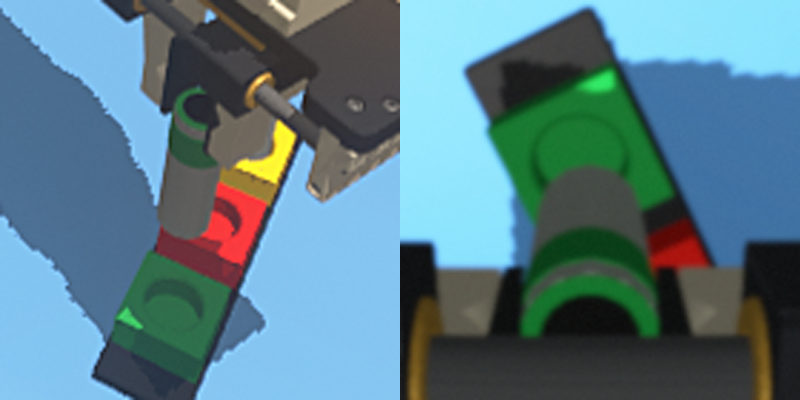

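```bash
python3 - <<'E'
from h import *
s=r.get_state();p=np.array(s["tcp_pos"]);m=camera_model("wrist");k=140/400
f=lambda x,y:[(210+(x-400)*k,150+y*k)]
P=plane("wrist",f(590.5,168),p[2]-.043,m)[0];a=np.radians(s["eef_rot"][2])
u=np.array([np.cos(a),np.sin(a)]);v=np.array([np.sin(a),-np.cos(a)])
d=P[:2]-p[:2];print("bottom near edge in tool xy",d@u,d@v)
C=plane("wrist",f(581,160),.03,m)[0]
print("pocket by wrist",C,[plane("wrist",f(x,160),.03,m)[0].round(4) for x in(534,629)],plane("wrist",f(581,116),.03,m)[0].round(4))
g=lambda x,y:[(300+x*k,280+y*k)]
print("pocket by side",plane("side",[((g(172,303))[0])],.03))
print(p)
for x,y in((186,240),(160,225),(212,230)):print("side bottom",plane("side",g(x,y),p[2]-.043))
E
```

```text
bottom near edge in tool xy 0.009466920955607801 0.00030945172832512767
pocket by wrist [ 0.49915796 -0.30211414  0.03      ] [array([ 0.4962, -0.3172,  0.03  ]), array([ 0.5022, -0.2867,  0.03  ])] [ 0.4847 -0.2992  0.03  ]
pocket by side [[ 0.49268718 -0.30123109  0.03      ]]
[ 0.49378881 -0.2983427   0.14270444]
side bottom [[ 0.48132119 -0.30774588  0.09970444]]
side bottom [[ 0.47944943 -0.29409387  0.09970444]]
side bottom [[ 0.49472604 -0.31326414  0.09970444]]
```

>>> drive_tool --increments '[[[-1,0,-0.02,0.2,0],[-1,0,-0.02,0.42,0],[-1,0,-0.02,0.42,0],[-1,0,-0.02,0.42,0],[-1,0,-0.02,0.42,0]]]'

```text
time_s: 9.0
tcp_pos: [0.4931, -0.3014, 0.0926]
eef_rot: [-180.0, 0.1, 168.7]
contact_force: [0.8, 1.1, -2.0]
gripper_width: 0.0237
gripper_force: 25.0
```

```bash
python3 - <<'E'
from h import *
import pickle
s=r.get_state();m=camera_model("wrist");im=capture("wrist");a=capture("side");s2=r.get_state()
cv2.imwrite("pics/w3.png",im[:,:,::-1])
pickle.dump((s,m),open("w3.pkl","wb"));print(s["tcp_pos"],s2["tcp_pos"],s["eef_rot"],s["contact_force"],s["time_s"])
cv2.imwrite("pics/g3.png",np.hstack([cv2.resize(a[300:420,320:440],(300,300),interpolation=cv2.INTER_CUBIC),cv2.resize(im[160:260,230:330],(500,500),interpolation=cv2.INTER_CUBIC)[:300]])[:,:,::-1])
E
```

```text
[ 0.49314487 -0.3013649   0.09260699] [ 0.49272538 -0.30123636  0.09208566] [-1.79982417e+02  1.49539489e-01  1.68716138e+02] [ 0.79515803  1.13756898 -1.98896436] 9.0
```

View pics/g3.png

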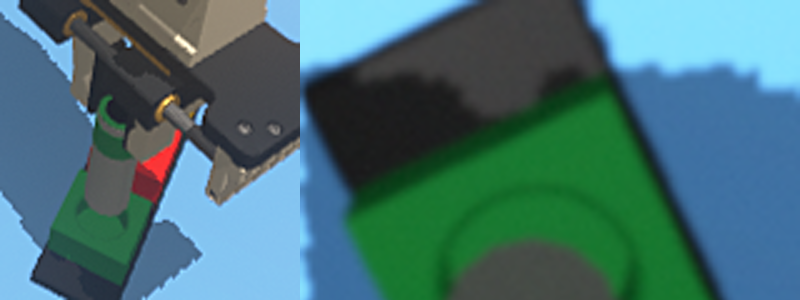

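```bash
python3 - <<'E'
from h import *
import pickle
s,m=pickle.load(open("w3.pkl","rb"));p=np.array(s["tcp_pos"]);a=np.radians(s["eef_rot"][2])
u=np.array([np.cos(a),np.sin(a)]);v=np.array([np.sin(a),-np.cos(a)])
def T(x,y,z):
    d=plane("wrist",[(230+(x-300)/5-.4,160+y/5-.4)],z,m)[0][:2]-p[:2];return (np.array([d@u,d@v])*1000).round(1)
for n,pts,z in(("rim",[(538,187),(440,265),(634,265),(470,215),(605,213)],.03),("sock",[(530,242),(455,285),(612,285),(480,260),(585,258)],p[2]-.043)):
    P=np.array([T(x,y,z) for x,y in pts]);R=15 if n=="rim" else 13
    from scipy.optimize import least_squares
    f=least_squares(lambda c:np.hypot(*(P-c[:2]).T)-R,[0,0]);f2=least_squares(lambda c:np.hypot(*(P-c[:2]).T)-c[2],[0,0,R])
    print(n,P.tolist(),f.x.round(1),f.fun.round(1),f2.x.round(1))
E
```

```text
rim [[13.7, 0.7], [1.2, -14.5], [1.3, 15.8], [9.3, -9.8], [9.6, 11.1]] [-1.2  0.7] [-0.1  0.4  0.3 -0.1  0. ] [-1.8  0.7 15.4]
sock [[10.1, -0.5], [3.6, -11.3], [3.7, 11.4], [7.4, -7.6], [7.7, 7.4]] [-2.9  0.1] [ 0.   0.1  0.1 -0.1 -0.1] [-3.3  0.1 13.3]
```

>>> drive_tool --increments '[[[-1,0.014,0.005,0,0],[-1,0.014,0.005,0.06,0],[-1,0.014,0.005,0.12,0],[-1,0.014,0.005,0.18,0],[-1,0.014,0.005,0.2,0]]]'

```text
time_s: 9.72
tcp_pos: [0.4901, -0.3, 0.0661]
eef_rot: [180.0, -0.1, 168.7]
contact_force: [0.5, 0.6, -1.8]
gripper_width: 0.0239
gripper_force: 25.0
```

>>> drive_tool --increments '[[[-1,0,0,0,0],[-1,0,0,0,0]]]'

```text
time_s: 9.98
tcp_pos: [0.4904, -0.3002, 0.0669]
eef_rot: [180.0, -0.0, 168.7]
contact_force: [-0.1, 0.5, -2.5]
gripper_width: 0.024
gripper_force: 25.0
```

>>> drive_tool --increments '[[[-1,0,0,0.03,0],[-1,0,0,0.055,0],[-1,0,0,0.07,0],[-1,0,0,0.08,0],[-1,0,0,0.08,0]]]'

```text
time_s: 10.6
tcp_pos: [0.4907, -0.3002, 0.0574]
eef_rot: [-180.0, 0.0, 168.7]
contact_force: [0.4, 0.5, -1.4]
gripper_width: 0.0239
gripper_force: 25.0
```

>>> drive_tool --increments '[[[-1,0,0,0.008,0],[-1,0,0,0.016,0],[-1,0,0,0.016,0]]]'

```text
time_s: 10.98
tcp_pos: [0.4918, -0.3007, 0.0572]
eef_rot: [-180.0, 0.2, 168.7]
contact_force: [-1.4, 1.6, 11.2]
gripper_width: 0.0237
gripper_force: 25.0
```

Contact with the pocket floor at the expected height. Releasing.

>>> drive_tool --increments '[[[-1,0,0,-0.008,0],[-0.35,0,0,-0.008,0],[0.2,0,0,-0.008,0],[0.2,0,0,-0.008,0],[0.2,0,0,-0.008,0]]]'

```text
time_s: 11.6
tcp_pos: [0.4904, -0.3001, 0.0562]
eef_rot: [180.0, -0.0, 168.7]
contact_force: [-0.9, -0.3, 0.2]
gripper_width: 0.0505
gripper_force: 0.0
```

>>> drive_tool --increments '[[[0.2,0,0,0,0],[0.2,0,0,0,0],[0.2,0,0,-0.3,0],[0.2,0,0,-0.7,0],[0.2,0,0,-1,0]]]'

```text
time_s: 12.22
tcp_pos: [0.4909, -0.3003, 0.1785]
eef_rot: [-180.0, 0.1, 168.7]
contact_force: [0.4, -0.6, 0.4]
gripper_width: 0.0524
gripper_force: 0.0
```

>>> drive_tool --increments '[[[0.2,0,0,-0.4,0],[0.2,0,0,-0.5,0],[0.2,0,0,-0.5,0],[0.2,0,0,-0.5,0]]]'

```text
time_s: 12.72
tcp_pos: [0.4898, -0.2998, 0.2348]
eef_rot: [180.0, -0.1, 168.7]
contact_force: [-0.3, -0.5, 0.6]
gripper_width: 0.0524
gripper_force: 0.0
```

```bash
python3 - <<'E'
from h import *
s=r.get_state();im=capture("wrist");a=capture("side")
cv2.imwrite("pics/g4.png",np.hstack([cv2.resize(a[260:420,300:460],(400,400),interpolation=cv2.INTER_CUBIC),cv2.resize(im[150:290,210:350],(400,400),interpolation=cv2.INTER_CUBIC)])[:,:,::-1])
print(s["time_s"],s["gripper_width"]);go(.5092,-.0263,.235,168.7,s)
E
```

```text
12.725 0.05236085488737295
pos [ 0.4898 -0.2998  0.2348] rot [ 1.7997e+02 -1.4000e-01  1.6869e+02] units [ 2.8810e-01  2.2665e+00 -1.7000e-03 -0.0000e+00]
```

View pics/g4.png

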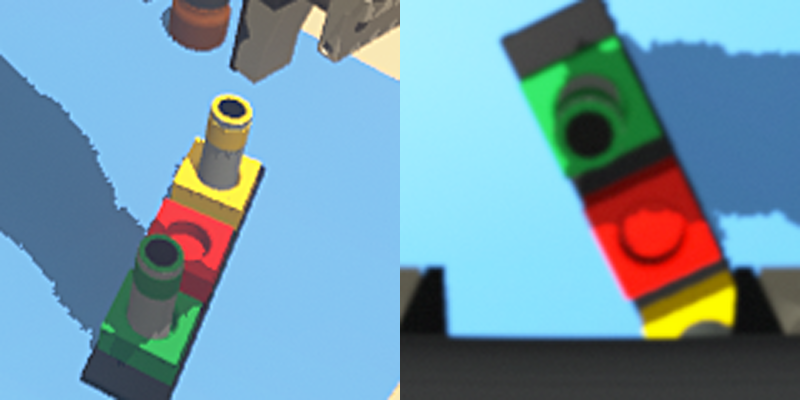

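The green socket stands upright in its cup, to the same depth as the yellow one. Now to the knob.

>>> drive_tool --increments '[[[0.5,0.05,0.4,0,0],[0.5,0.15,0.9,0,0],[0.5,0.15,1,0,0]]]'

```text
time_s: 13.2
tcp_pos: [0.496, -0.1764, 0.2357]
eef_rot: [180.0, -0.1, 168.9]
contact_force: [0.4, -0.6, -0.2]
gripper_width: 0.065
gripper_force: 0.0
```

>>> drive_tool --increments '[[[0.5,0.05,0.5,0,0],[0.5,0.14,1,0,0],[0.5,0.14,1,0,0]]]'

```text
time_s: 13.58
tcp_pos: [0.5036, -0.055, 0.2358]
eef_rot: [-180.0, -0.0, 169.0]
contact_force: [0.6, -0.9, -0.2]
gripper_width: 0.0655
gripper_force: 0.0
```

>>> drive_tool --increments '[[[0.5,0,0.26,0,0],[0.5,0,0.26,0,0],[0.5,0,0.26,0,0],[0.5,0,0.26,0,0]]]'

```text
time_s: 14.08
tcp_pos: [0.5094, -0.0284, 0.2362]
eef_rot: [-180.0, -0.0, 168.6]
contact_force: [-0.4, 0.4, 0.3]
gripper_width: 0.0659
gripper_force: 0.0
```

```bash
python3 - <<'E'
from h import *
s=r.get_state();m=camera_model("wrist");im=capture("wrist")
h=cv2.cvtColor(im,cv2.COLOR_RGB2HSV);h[:,:,0]=(h[:,:,0].astype(int)+20)%180
mk=cv2.inRange(h,np.array((12,150,60)),np.array((28,255,255)))
k,l,st,ce=cv2.connectedComponentsWithStats(mk)
for i in range(1,k):
    if st[i,4]>100:print(st[i],ce[i],plane("wrist",[ce[i]],.177,m),plane("wrist",[ce[i]],.165,m))
cv2.imwrite("pics/k1.png",np.hstack([cv2.resize(im[130:330,180:380],(500,500),interpolation=cv2.INTER_CUBIC)])[:,:,::-1])
print(s["time_s"]);go(.509,-.0263,.157,168.7,s)
E
```

```text
[263 193  34  37 988] [279.31376518 210.97975709] [[ 0.50624301 -0.02535128  0.177     ]] [[ 0.50939048 -0.02585318  0.165     ]]
14.075
pos [ 0.5094 -0.0284  0.2362] rot [-1.7998e+02 -3.0000e-02  1.6864e+02] units [ 6.600e-03  1.650e-02  6.598e-01 -2.000e-04]
```

View pics/k1.png

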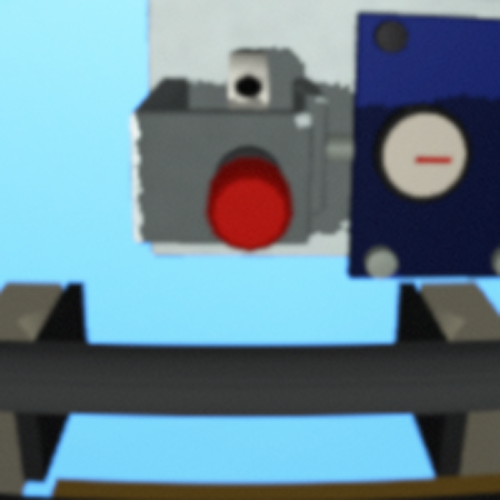

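The knob at (249,205) in the crop sits centred between the fingers, with nothing tall along the closing line. Descending and gripping.

>>> drive_tool --increments '[[[0.5,0.008,0.02,0.2,0],[0.5,0.008,0.02,0.4,0],[0.5,0.008,0.02,0.55,0],[0.5,0.008,0.02,0.66,0],[0.5,0.008,0.02,0.66,0]]]' --squeeze 50

```text
time_s: 14.75
tcp_pos: [0.5086, -0.0253, 0.1565]
eef_rot: [-180.0, -0.1, 168.7]
contact_force: [-0.3, -0.5, 1.1]
gripper_width: 0.0657
gripper_force: 0.0
```

>>> drive_tool --increments '[[[-0.2,0,0,0,0],[-0.4,0,0,0,0],[-1,0,0,0,0],[-1,0,0,0,0],[-1,0,0,0,0]]]' --squeeze 50

```text
time_s: 15.38
tcp_pos: [0.5091, -0.0248, 0.1573]
eef_rot: [180.0, 0.0, 168.7]
contact_force: [0.5, -0.2, -0.4]
gripper_width: 0.0218
gripper_force: 0.0
```

>>> drive_tool --increments '[[[-1,0,0,0,0],[-1,0,0,0,0]]]'

```text
time_s: 15.62
tcp_pos: [0.5091, -0.0249, 0.1572]
eef_rot: [-180.0, -0.0, 168.7]
contact_force: [-0.1, 0.1, 0.5]
gripper_width: 0.0028
gripper_force: 0.0
```

```bash
python3 - <<'E'
from h import *
s=r.get_state();m=camera_model("wrist")
print(s["gripper_width"],s["gripper_force"],s["tcp_pos"],s["time_s"])
for n in("wrist","side","top"):
    im=capture(n);cv2.imwrite(f"pics/z_{n}.png",im[:,:,::-1])
    h=cv2.cvtColor(im,cv2.COLOR_RGB2HSV);h[:,:,0]=(h[:,:,0].astype(int)+20)%180
    mk=cv2.inRange(h,np.array((12,150,50)),np.array((28,255,255)))
    k,l,st,ce=cv2.connectedComponentsWithStats(mk)
    for i in range(1,k):
        if st[i,4]>25:print(n,st[i],ce[i],plane(n,[ce[i]],.165,m if n=="wrist" else None).round(4))
E
```

```text
0.002819960288837282 0.0 [ 0.50906187 -0.02487082  0.15719482] 15.625
wrist [362 213  17   3  35] [369.74285714 214.34285714] [[0.5004 0.0315 0.165 ]]
wrist [255 222  41  47 958] [275.29749478 238.49582463] [[ 0.5038 -0.0244  0.165 ]]
wrist [ 66 247  29  15 250] [ 81.008 255.872] [[ 0.4931 -0.1544  0.165 ]]
wrist [ 68 284  25  12 165] [ 79.11515152 288.93939394] [[ 0.5168 -0.1677  0.165 ]]
side [177 153  15  18 126] [183.83333333 162.67460317] [[0.585  0.2615 0.165 ]]
side [305 214  32  10  51] [319.52941176 218.88235294] [[ 0.6286 -0.0979  0.165 ]]
side [234 224  15  15 150] [240.59333333 231.39333333] [[ 0.5047 -0.0274  0.165 ]]
side [359 340  35  33 494] [377.548583  354.7854251] [[ 0.4575 -0.3327  0.165 ]]
side [372 370  13  11  29] [377.75862069 375.79310345] [[ 0.4336 -0.3488  0.165 ]]
side [505 411  26   9 168] [516.0297619  415.73809524] [[ 0.4953 -0.4762  0.165 ]]
top [521 101  15  14 155] [528.38709677 107.67096774] [[ 0.8024 -0.4862  0.165 ]]
top [477 102  13  13 118] [483.27966102 107.8220339 ] [[ 0.8039 -0.4045  0.165 ]]
top [  0 145  22  41 423] [  8.63120567 167.38297872] [[0.7113 0.447  0.165 ]]
top [391 242  18  25 249] [399.02008032 253.85943775] [[ 0.5431 -0.2346  0.165 ]]
```

```bash
python3 - <<'E'
from h import *
def proj(n,P,m):
    R=cv2.Rodrigues(np.array(m["rvec"]))[0];q=np.array(P)@R.T+np.array(m["tvec"]).ravel();K=np.array(m["camera_matrix"])
    if n=="wrist":
        rr=np.hypot(q[:,0],q[:,1]);th=np.arctan2(rr,q[:,2]);return q[:,:2]/rr[:,None]*th[:,None]*K[0,0]+K[:2,2]
    return q[:,:2]/q[:,2:]*K[0,0]+K[:2,2]
a=np.linspace(0,2*np.pi,24)
for n in("wrist","side"):
    m=camera_model(n);c=-cv2.Rodrigues(np.array(m["rvec"]))[0].T@np.array(m["tvec"]).ravel();print(n,"cam",c.round(3))
    for lab,z in(("top",.177),("bot",.153)):
        p=proj(n,np.c_[.5092+.014*np.cos(a),-.0258+.014*np.sin(a),0*a+z],m);print(lab,p.min(0).round(),p.max(0).round())
    print("tcp,tip",proj(n,[(.509,-.025,.157),(.509,-.025,.146)],m).round())
def show(n,r0,r1,c0,c1,st):
    im=cv2.imread(f"pics/z_{n}.png");h=cv2.cvtColor(im,cv2.COLOR_BGR2HSV)
    for y in range(r0,r1,st):
        print(y,"".join((lambda H,S,V:"#" if V<45 else "." if S<70 else "R" if (H<9 or H>172) else "y" if H<40 else "G" if H<90 else "b" if V>110 else "n")(*map(int,h[y,x])) for x in range(c0,c1,max(1,st//2 if st>2 else st))))
show("wrist",200,300,215,345,3);show("side",195,260,205,285,2)
E
```

```text
wrist cam [ 0.442 -0.012  0.34 ]
top [249. 231.] [300. 279.]
bot [252. 218.] [298. 261.]
tcp,tip [[276. 242.]
 [276. 236.]]
side cam [ 0.158 -0.466  0.57 ]
top [233. 219.] [250. 229.]
bot [234. 231.] [250. 240.]
tcp,tip [[242. 234.]
 [242. 239.]]
200 ...................................................................................................................nnnnnnnnnnn####
203 ...................................................................................................................nnnnnnnnnn#####
206 ...................................................................................................................nnnnnnnnn######
209 ...................................................................................................................nnnnnnnnn#####.
212 ...................................................................................................................nnnnnnnnn#####.
215 ....................................................######...########.............................................nnnnnnnnnn#####.
218 .......................................
[... 4521 characters left out ...]
RRRRRRR.bbbbbbbbbbbbb....
231 nnnnnnnnnnnnnnnRRRRRRR.bbbbbbbbbb....bbb
233 nnnnnnnnnnnnnnnRRRRRRRnbbbbbbbbb..bbbbbb
235 nnnnnnnnnnnnnnnRRRRRRR.bbbbbbbbbbnbbbbbb
237 nnnnnnnnnnnnnnnnRRRRRR.bbbbbbbbbbbbbbbbb
239 nnnnnnnnn...nnnn.RRRR...bbbbbbbbbbbbbbbb
241 nnnnnnn..................bbbbbbbbbbbbbbb
243 nnnnnn...RR...............bbbbbbbbbbbbbb
245 nnnnn......................bbbbbbbbbbbbb
247 nnnnn.......................bbbbbbbbbbbb
249 nnnnn#.......................bbbbbbbbbbb
251 nnnnn.#.......................bbbbbbbbbb
253 nnnnnn.........................bbbbbbbbb
255 nnnnnnnn...nnn.................bbbbbbbbb
257 nnnnnnnnnnnnn..................bbbbbbbbb
259 ..nnnnnnnn.....................bbbbbbbbb
```

```bash
python3 - <<'E'
from h import *
def proj(n,P,m):
    R=cv2.Rodrigues(np.array(m["rvec"]))[0];q=np.array(P)@R.T+np.array(m["tvec"]).ravel();K=np.array(m["camera_matrix"])
    if n=="wrist":
        rr=np.hypot(q[:,0],q[:,1]);th=np.arctan2(rr,q[:,2]);return q[:,:2]/rr[:,None]*th[:,None]*K[0,0]+K[:2,2]
    return q[:,:2]/q[:,2:]*K[0,0]+K[:2,2]
p=np.array([.509,-.025]);a=np.radians(168.7);u=np.array([np.cos(a),np.sin(a)]);v=np.array([np.sin(a),-np.cos(a)])
for z in(.146,.157,.165,.177,.185,.195):
    for n in("wrist","side"):
        m=camera_model(n)
        print(z,n,*[proj(n,[[*(p+u*x+v*y),z]],m)[0].round().tolist() for x,y in((.0095,0),(-.0095,0),(.0095,-.02))])
im=cv2.imread("pics/z_wrist.png");h=cv2.cvtColor(im,cv2.COLOR_BGR2HSV)
for y in range(228,272,3):print(y,*[tuple(int(c) for c in im[y,x]) for x in(250,260,268,276)])
print("g2-style side brightness")
s=cv2.imread("pics/z_side.png")
for y in range(205,232,2):print(y,*[tuple(int(c) for c in s[y,x]) for x in range(227,255,4)])
E
```

```text
0.146 wrist [276.0, 222.0] [276.0, 250.0] [244.0, 222.0]
0.146 side [237.0, 240.0] [247.0, 237.0] [243.0, 246.0]
0.157 wrist [276.0, 227.0] [276.0, 257.0] [242.0, 227.0]
0.157 side [237.0, 235.0] [247.0, 232.0] [243.0, 241.0]
0.165 wrist [276.0, 231.0] [276.0, 262.0] [241.0, 231.0]
0.165 side [237.0, 232.0] [246.0, 228.0] [243.0, 237.0]
0.177 wrist [276.0, 238.0] [276.0, 271.0] [239.0, 238.0]
0.177 side [236.0, 226.0] [246.0, 222.0] [242.0, 232.0]
0.185 wrist [276.0, 244.0] [276.0, 277.0] [237.0, 244.0]
0.185 side [236.0, 222.0] [246.0, 218.0] [242.0, 228.0]
0.195 wrist [276.0, 251.0] [276.0, 286.0] [234.0, 251.0]
0.195 side [236.0, 217.0] [246.0, 213.0] [242.0, 223.0]
228 (98, 98, 90) (8, 10, 91) (6, 8, 94) (6, 6, 94)
231 (97, 97, 91) (7, 9, 95) (7, 9, 100) (8, 11, 101)
234 (64, 65, 60) (8, 10, 98) (7, 10, 112) (5, 10, 114)
237 (20, 18, 15) (7, 10, 107) (9, 13, 135) (11, 16, 148)
240 (18, 18, 16) (7, 8, 118) (15, 21, 171) (14, 21, 171)
243 (21, 19, 17) (47, 56, 117) (15, 18, 94) (14, 20, 171)
246 (20, 18, 16) (76, 89, 93) (16, 17, 18) (16, 22, 171)
249 (19, 17, 16) (77, 89, 92) (17,
[... 1182 characters left out ...]
7) (66, 62, 65) (43, 39, 40) (87, 98, 104) (99, 113, 121) (90, 99, 106) (119, 129, 134)
221 (56, 40, 38) (56, 38, 36) (40, 37, 37) (88, 98, 103) (86, 96, 101) (88, 97, 103) (157, 134, 112)
223 (57, 41, 38) (57, 40, 37) (46, 43, 54) (86, 96, 101) (90, 100, 106) (90, 101, 106) (182, 146, 113)
225 (57, 39, 37) (58, 40, 37) (43, 40, 148) (89, 100, 99) (92, 102, 102) (59, 65, 119) (234, 183, 122)
227 (57, 41, 37) (58, 41, 35) (45, 41, 119) (64, 67, 125) (55, 55, 129) (45, 41, 122) (233, 183, 122)
229 (57, 40, 36) (58, 40, 35) (47, 42, 109) (47, 43, 122) (50, 45, 123) (49, 44, 111) (233, 183, 122)
231 (59, 41, 37) (59, 40, 36) (47, 42, 103) (48, 42, 107) (50, 43, 107) (48, 43, 107) (234, 182, 122)
```

The fingers closed just above the knob. Both the wrist and side views put the real fingertips near z = 0.185, about 28 mm behind the reported TCP. I'll open, go down 25 mm while watching the force, and grip again.

>>> drive_tool --increments '[[[0.3,0,0,-0.05,0],[0.3,0,0,-0.05,0],[0.3,0,0,-0.05,0],[0.3,0,0,-0.05,0],[0.3,0,0,-0.05,0]]]'

```text
time_s: 16.4
tcp_pos: [0.509, -0.0249, 0.1631]
eef_rot: [-180.0, -0.0, 168.7]
contact_force: [-0.2, -0.5, 0.4]
gripper_width: 0.0445
gripper_force: 0.0
```

>>> drive_tool --increments '[[[0.3,0,0,0.05,0],[0.3,0,0,0.1,0],[0.3,0,0,0.15,0],[0.3,0,0,0.15,0]]]'

```text
time_s: 16.9
tcp_pos: [0.5086, -0.025, 0.1445]
eef_rot: [-180.0, -0.1, 168.7]
contact_force: [-0.6, 1.0, -0.4]
gripper_width: 0.0567
gripper_force: 0.0
```

>>> drive_tool --increments '[[[0.3,0,0,0.04,0],[0.3,0,0,0.08,0],[0.3,0,0,0.11,0],[0.3,0,0,0.11,0]]]'

```text
time_s: 17.4
tcp_pos: [0.5089, -0.0249, 0.1317]
eef_rot: [-180.0, -0.0, 168.7]
contact_force: [0.1, -0.4, 0.1]
gripper_width: 0.0571
gripper_force: 0.0
```

>>> drive_tool --increments '[[[-0.2,0,0,0,0],[-1,0,0,0,0],[-1,0,0,0,0],[-1,0,0,0,0],[-1,0,0,0,0]]]' --squeeze 50

```text
time_s: 18.02
tcp_pos: [0.5089, -0.0256, 0.1321]
eef_rot: [-179.9, -0.0, 168.7]
contact_force: [-0.0, -5.2, 1.8]
gripper_width: 0.0266
gripper_force: 50.0
```

>>> drive_tool --increments '[[[-1,0,0,0,0],[-1,0,0,0,0]]]'

```text
time_s: 18.27
tcp_pos: [0.5089, -0.0255, 0.1321]
eef_rot: [-179.9, -0.0, 168.7]
contact_force: [0.3, -4.2, 1.1]
gripper_width: 0.0265
gripper_force: 50.0
```

Knob gripped with 50 N. Pulling up.

>>> drive_tool --increments '[[[-1,0,-0.005,-0.02,0],[-1,0,-0.005,-0.045,0],[-1,0,-0.005,-0.07,0],[-1,0,-0.005,-0.09,0],[-1,0,-0.005,-0.1,0]]]'

```text
time_s: 18.9
tcp_pos: [0.5089, -0.0256, 0.1434]
eef_rot: [-180.0, -0.0, 168.7]
contact_force: [4.1, -4.0, -10.4]
gripper_width: 0.0265
gripper_force: 50.0
```

>>> drive_tool --increments '[[[-1,0,0,-0.01,0],[-1,0,0,-0.016,0],[-1,0,0,-0.016,0]]]'

```text
time_s: 19.27
tcp_pos: [0.5089, -0.0256, 0.1451]
eef_rot: [-180.0, -0.0, 168.7]
contact_force: [4.5, -4.3, -11.2]
gripper_width: 0.0263
gripper_force: 50.0
```

>>> drive_tool --increments '[[[-1,0,0,-0.01,0],[-1,0,0,-0.016,0],[-1,0,0,-0.016,0]]]'

```text
time_s: 19.65
tcp_pos: [0.5088, -0.0256, 0.1469]
eef_rot: [-180.0, -0.0, 168.7]
contact_force: [5.2, -5.5, -11.2]
gripper_width: 0.0266
gripper_force: 50.0
```

>>> drive_tool --increments '[[[-1,0,0,-0.008,0],[-1,0,0,-0.008,0],[-1,0,0,-0.008,0]]]'

```text
time_s: 20.02
tcp_pos: [0.5088, -0.0256, 0.1473]
eef_rot: [-180.0, -0.1, 168.7]
contact_force: [6.8, -4.6, -16.2]
gripper_width: 0.0264
gripper_force: 50.0
```

```bash
python3 - <<'E'
from h import *
from plant import job
im=capture("side");h=cv2.cvtColor(im,cv2.COLOR_RGB2HSV)[:,:,:]
mk=((h[...,0]<9)|(h[...,0]>172))&(h[...,1]>150)&(h[...,2]>50);y,x=np.nonzero(mk[205:250,228:255]);print("red rows",y.min()+205,y.max()+205,len(y))
s=r.get_state();print(s["time_s"],s["contact_force"],s["gripper_force"],s["tcp_pos"])
if y.max()+205<=235: print(job.close_job())
E
```

```text
red rows 215 231 92
20.075 [  7.55384203  -5.24664547 -16.143722  ] 49.995202333666384 [ 0.50877616 -0.02555483  0.14728655]
the job is handed in; nothing more can be done
None
```

The job is handed in: the green socket stands upright and fully home in the green cup and is let go, and the gripper still holds the red knob, pulled up about 15 mm until the force jumped at the stop (the first grip closed just above the knob and was redone lower).

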